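Tap the carousel's bearing cup home, square

TASK

The flanged bearing cup of the tube carousel stands started in the bore of its levelled base, with a gap left under its flange. Take the grey hand drift and press the cup fully home with it, gently (never over about 35 N) and in small steps alternately at opposite sides of the rim, so that the cup never leans by more than about 3 degrees; when it is home, bed it with a steady push of 22 N on the rim, held for about half a second, and stand the drift upright back on the desk, clear of the base. Touch the cup with the drift only and leave the other things where they are.

Things in the scene. Friction and masses are not known exactly. Their poses are not given: they have to be found in the camera images.
- housing: carousel base, fixed, on four levelling feet that hold its underside 4 to 12 mm above the desk: grey square foot plate 156 x 156 x 10 mm with corner screws, on it a round aluminium housing of 148 mm diameter with a vertical bore of 103 mm; its flat annular top face is 45 mm above the plate's underside. Origin: centre of the plate's underside; z up
- cup: steel bearing cup started in that bore, an open ring: flange 120 mm outside, 80 mm inside diameter, 6 mm thick (rim to press on: 20 mm wide, mean radius 50 mm), barrel of 100 mm diameter, 30 mm long below. Origin: centre of the flange's underside; z along its axis, up. Starts with a gap of 6 to 8 mm under the flange, leaning up to a degree; it can only go down and lean
- cup_top (a point): centre of the cup flange's top face, z along the cup's axis, up; 51 mm above the housing's origin when home (flange flat on the housing, hard stop). The cup is a tight fit, friction uneven round the bore; it stays where left. 10 to 17 N on one spot of the rim moves it: mostly that side goes down, the far side stays or lifts a little; at home it does not yield
- drift: hand drift of plain grey nylon, loose, standing upright on the desk: a turned rod 100 mm tall, about 90 g; foot 21 mm diameter up to 30 mm, handle 26 mm diameter from 36 to 88 mm height (grip here), head 30 mm diameter at the top. Origin: centre of the foot's underside; z along the rod, up.
- dropper_bottle: bystander: small white dropper bottle with a blue cap, 24 mm diameter, 60 mm tall, loose; origin: centre of underside
- stamp: bystander: brown hand stamp with a knob handle, 27 x 46 x 70 mm, loose; origin: centre of underside
- label_roll: bystander: white roll of labels lying flat, 68 mm diameter, 26 mm tall, loose; origin: centre of underside
Not all that is in view belongs to the job. Of the things like the drift, leave any that is red or yellow; of the rest the larger one is meant.

How it is judged (in metres and radians):
On the way, in this order (a step that is already met when the one before it is completed fails the run):
1. the drift is taken up off the desk (height (world z) of drift above 0.02 m and contact force between the fingers and drift above 2 N), for 0.2 s.
2. the cup is fully home and square and is bedded with a steady push of 17 to 27 N of the drift in hand (z of cup_top in the frame of housing below 0.0518 m and angle between cup_top's own z axis and vertical below 0.015 rad and contact force between the fingers and drift above 2 N and contact force between drift and cup between 17 and 27 N), for 0.4 s.
At the end, for the whole second after the job is handed in: The cup is home: its flange top is at most 51.8 mm above the housing's origin (51 mm is hard home) and square within 0.015 rad; the drift stands upright (within 0.1 rad), at rest on the desk, at least 90 mm from the base's middle (z of cup_top in the frame of housing below 0.0518 m and angle between cup_top's own z axis and vertical below 0.015 rad and angle between drift's own z axis and vertical below 0.1 rad and height (world z) of drift below 0.004 m and horizontal distance between drift and housing above 0.09 m and linear speed of drift below 0.02 m/s); the robot touches nothing.
It fails at once if the cup cocks: it leans by more than 0.07 rad (4 degrees) (angle between cup_top's own z axis and vertical above 0.07 rad).
It fails at once if the drift presses the cup with more than 40 N (contact force between drift and cup above 40 N).
It fails at once if the hand or arm touches the cup (contact force between any of the fingers, the arm and cup above 1 N).
It fails at once if a bystander is moved by more than 20 mm (distance of any of dropper_bottle, stamp, label_roll from where it was at the start of the episode above 0.02 m).
It also fails if it takes over 72 s, if anything falls off the work surface, if the arm or the gripper's body presses on something with over 40 N, if the wrist force passes 120 N, or if a joint passes its speed limit or range.

ROBOT

A 6-joint arm with a two-finger parallel gripper is mounted at the origin on a cart in front of the work surface, level with it; the furniture and walls round the work are solid. World frame = base frame: x ahead of the robot, y to its left, z up, the work surface at z = 0. Lengths are in mm, angles in rad, forces in N, time in s.
With the tool pointing down it reaches from about 350 to 875 mm from the base axis. Payload 4.2 kg.
Tool frame: the origin (TCP) lies at the very end of the fingers, on their centre line; the grasp point (between the pads) lies 19 mm behind it; z points along the fingers, y is the line along which they close (so a half turn about z gives the same grasp; the last joint's range is limited). The gripper opens to 85 mm and grips with 20 to 120 N. Pads are 22 mm wide; open, the fingers measure 114 mm over their backs; the gripper's body (76 mm by 85 mm) begins 54 mm behind the grasp point. The pads swing forward as they close: fully open they stand 13 mm farther back than shut.
Start: joints at [1.549, 0.385, 0.008, 0, -1.194, -0.259], TCP at [173.171, 600.509, 231.312] pointing down, gripper open.
Joint ranges: [-3.14, 3.14], [-1.21, 2.06], [-1.07, 1.41], [-3.16, 2.05], [-2.99, -0.16], [-3.1, 3.1]. Speed limits (rad/s): [2.79, 2.79, 3.14, 3.14, 3.14, 3.14].

INTERFACE

Orientations are given as a unit quaternion [x, y, z, w].
In Python, from bench import read_state, get_image, camera_model, job_done gives the robot as it stands.
- The arm moves only by the shell command python3 -m handwheel 'ROWS'. ROWS is JSON, a list of rows, each a list of 7 numbers: the shift along the tool's x, y, z in m, then the turn, a rotation vector about the tool's x, y, z in rad, then the gripper's target within -1 to 1 (fully open at 1, half-way at 0, shut at -1). In form: [[dx, dy, dz, wx, wy, wz, jaw], ...]. A call has 1 to 10 rows; each row is the pose to reach, as a shift and turn from the pose commanded when the call began, along the tool's axes at that moment; what a row does not reach only later rows make up. A row lasts 1/8 s, in which the tool goes at most 62.5 mm and 10.7 degrees, less where a joint would pass 70% of its speed; a pose out of reach is approached as far as the arm can. A call with a gripper value outside its range is refused whole. The fingers move at their own pace and stop on an object; the grip force is fixed at half the most. Time passes only in rows, so rows that repeat a pose let the fingers close. It gives the time, the measured TCP pose, the force, the opening and the grip force at its end, in the units of the state.
- read_state(): the state, without advancing time (a new reading comes with each control period).
- get_image(name): name is "scene" or "top" or "wrist"; returns (picture, depth): 400x640x3 uint8, blue, green, red; 400x640 float32, mm along the optical axis (not along the pixel's ray), 0 where there is no reading.
- camera_model(name): a dict with "K" (3x3 intrinsics, pixels), "rvec" (rotation vector, rad) and "tvec" (3), from world to camera coordinates, as OpenCV has them; the wrist camera has in their place "hand_eye" (4x4, takes a point from camera to tool coordinates, whose origin is the TCP and whose axes are the flange's). Camera axes: x right, y down, z forward; pixel columns grow to the right and rows downward; lengths in mm; the calibration is good to about 2 mm. A picture is of the moment at which its call begins: read the wrist's pose just before it. camera_model takes no time and is no camera call.
- job_done(): hands the job in; it is judged then, once.
The state is a dict: "clock": time; "joints": joint angles; "joint_vel": joint speeds; "joint_efforts": joint torques, N m; "position": TCP position; "ee_rot": TCP orientation; "contact_force": force on the tool from outside, world axes, zero at the start; "wrist_torque": the same for the moment, N m; "gripper_width": finger opening in mm; "grasp_force": force on a finger pad.
Only numpy, scipy, OpenCV 4.12 (cv2) and the standard library are available. Lean on these libraries where they do the work, as an engineer would, in place of code of your own. Each camera call takes 0.05 s, during which the arm holds its last target. There are 200 camera calls.

## Working session

There is one attempt and no reset: what is moved stays moved. The work goes in short steps, Python scripts to look and compute and a shell command to move; the robot and the scene stay as the last step left them, time stands still between calls to the robot, and variables do not carry over. Pictures are saved under pics/ and viewed, at most 10 in all, crops included, and the job is handed in when it is done.

```bash
ls; mkdir -p pics; cat > h.py <<'E'
import numpy as np,cv2
from bench import *
from scipy.spatial.transform import Rotation as R
def cam(n):
    m=camera_model(n);K=np.array(m["K"],float)
    if "hand_eye" in m:
        s=read_state();T=np.eye(4);T[:3,:3]=R.from_quat(s["ee_rot"]).as_matrix();T[:3,3]=s["position"]
        T=T@np.array(m["hand_eye"])
        return K,T
    T=np.eye(4);T[:3,:3]=cv2.Rodrigues(np.array(m["rvec"],float))[0];T[:3,3]=np.ravel(m["tvec"])
    return K,np.linalg.inv(T)
def ray(K,T,px,z):
    px=np.atleast_2d(px).astype(float)
    d=np.c_[px,np.ones(len(px))]@np.linalg.inv(K).T@T[:3,:3].T
    return T[:3,3]+d*((z-T[2,3])/d[:,2])[:,None]
def pts(K,T,depth):
    v,u=np.mgrid[0:400,0:640]
    c=np.c_[u.ravel(),v.ravel(),np.ones(u.size)]@np.linalg.inv(K).T*depth.ravel()[:,None]
    return (c@T[:3,:3].T+T[:3,3]).reshape(400,640,3)
E
python3 - <<'E'
from h import *
print(read_state())
for n in ("scene","top"):
    im,d=get_image(n);cv2.imwrite(f"pics/{n}0.png",im);np.save(n+"0.npy",d);np.save(n+"im0.npy",im);print(n,cam(n)[1].round(2))
E
```

```text
pics
{'clock': 0.0, 'joints': array([ 1.54859188e+00,  3.85555736e-01,  6.63047076e-03, -4.93319412e-04,
       -1.19396853e+00, -2.58604205e-01]), 'joint_vel': array([ 0.00021593, -0.00044666, -0.00133454,  0.00056483,  0.00100589,
        0.00016158]), 'joint_efforts': array([-2.20485908e-04, -3.92290306e+01,  1.88400882e+01,  4.18616518e+00,
       -4.55741669e-03, -2.01201338e-06]), 'position': array([173.02711017, 599.97561966, 230.22471953]), 'ee_rot': array([ 9.90146184e-01, -1.40033502e-01, -1.03986390e-04,  1.06845242e-03]), 'contact_force': array([-0.23652923,  0.31689329,  0.72632962]), 'wrist_torque': array([ 0.02836916,  0.00104119, -0.00964412]), 'grasp_force': 0.0, 'gripper_width': 85.41829805297483}
scene [[ 7.7000e-01 -2.2000e-01  6.0000e-01 -4.6160e+01]
 [-6.4000e-01 -3.0000e-01  7.1000e-01 -6.6231e+02]
 [ 3.0000e-02 -9.3000e-01 -3.7000e-01  4.5768e+02]
 [ 0.0000e+00  0.0000e+00  0.0000e+00  1.0000e+00]]
top [[-0.00000e+00 -9.80000e-01  1.90000e-01  3.36680e+02]
 [-1.00000e+00  0.00000e+00  1.00000e-02  4.84300e+01]
 [-1.00000e-02 -1.90000e-01 -9.80000e-01  1.11013e+03]
 [ 0.00000e+00  0.00000e+00  0.00000e+00  1.00000e+00]]
```

View pics/top0.png

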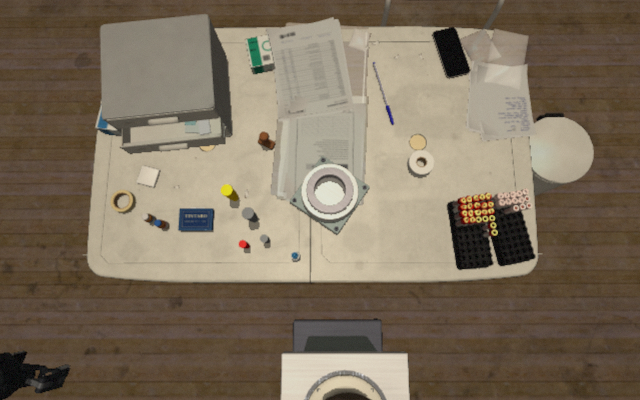

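View pics/scene0.png

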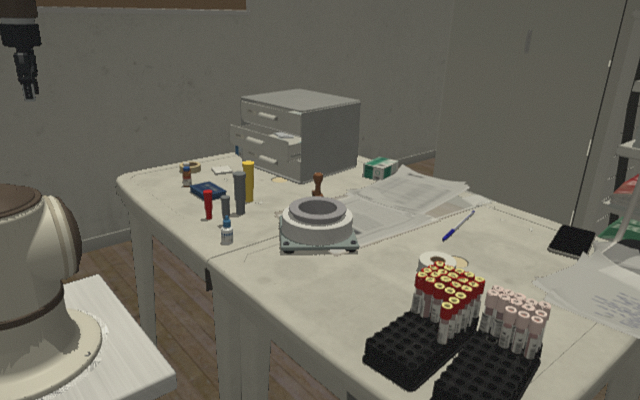

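The top view shows the housing and cup at about (330,190) and the large grey drift at (249,214). The small grey drift is at (265,239), red at (244,244), yellow at (228,190), the dropper at (296,257), the stamp at (266,140) and the label roll at (421,162). The scene view agrees. Now I'll measure them by depth.

```bash
python3 - <<'E'
from h import *
K,T=cam("top");P=pts(K,T,np.load("top0.npy"));im=np.load("topim0.npy")
print(K)
for n,(u,v,r) in dict(drift=(249,214,12),small=(265,239,9),red=(244,244,8),yel=(228,190,11),drop=(296,257,8),stamp=(266,140,12)).items():
    p=P[v-r:v+r,u-r:u+r].reshape(-1,3);z=p[:,2];ok=(z<200);p=p[ok];zm=np.percentile(p[:,2],98)
    t=p[p[:,2]>zm-6];print(n,zm.round(1),len(t),((t.max(0)+t.min(0))/2).round(1),(t.max(0)-t.min(0)).round(1))
p=P[140:240,280:380].reshape(-1,3)
for lo,hi in((52,75),(44,52),(8,25)):
    t=p[(p[:,2]>lo)&(p[:,2]<hi)];print(lo,len(t),np.median(t[:,2]).round(1),((t.max(0)+t.min(0))/2).round(1),(t.max(0)-t.min(0)).round(1), cv2.minAreaRect(t[:,:2].astype(np.float32)))
t=p[(p[:,2]>52)&(p[:,2]<75)]
A=np.c_[t[:,:2]-t[:,:2].mean(0),np.ones(len(t))];print(np.linalg.lstsq(A,t[:,2],rcond=None)[0], np.histogram(p[:,2],bins=np.arange(-4,80,4)))
E
```

```text
[[418.32014296   0.         321.13836559]
 [  0.         418.32014296 196.87242791]
 [  0.           0.           1.        ]]
drift 102.0 113 [493.7 236.4 100.5] [27.7 27.6  8.4]
small 70.2 53 [435.6 198.9  69.9] [17.9 19.1 10.5]
red 69.5 50 [420.8 252.5  68.1] [17.5 17.6  9. ]
yel 101.7 111 [551.6 290.3  99.9] [28.  28.4  6.9]
drop 56.9 21 [394.1 123.6  55.5] [12.6 12.6  9. ]
stamp 67.4 59 [703.2 206.3  65.4] [23.6 21.   6.7]
52 1601 67.6 [558.6  33.6  63.3] [145.6 144.7  22.6] ((558.6522827148438, 33.77696990966797), (144.80677795410156, 145.4449462890625), 88.99115753173828)
44 205 50.9 [557.9  33.7  48. ] [147.8 144.8   8. ] ((557.6027221679688, 34.57855987548828), (146.5960693359375, 144.06182861328125), 18.565980911254883)
8 1652 19.6 [580.5  42.7  16.5] [257.7 228.2  17. ] ((611.180419921875, 44.174102783203125), (239.05479431152344, 232.90951538085938), 55.524322509765625)
[ 1.51716137e-02 -2.29906264e-03  6.34284973e+01] (array([1696, 3033, 1545,  193,  121,  584,  688,  128,   14,   12,   30,
         21,   22,  183,  577,   72,    3,  192,  653,  106]), array([-4,  0,  4,  8, 12, 16, 20, 24, 28, 32, 36, 40, 44, 48, 52, 56, 60,
       64, 68, 72, 76]))
```

```bash
python3 -m handwheel '[[0.41,0.261,0,0,0,-0.281,0.3],[0.41,0.261,0,0,0,-0.281,0.3],[0.41,0.261,0,0,0,-0.281,0.3],[0.41,0.261,0,0,0,-0.281,0.3],[0.41,0.261,0,0,0,-0.281,0.3],[0.41,0.261,0,0,0,-0.281,0.3],[0.41,0.261,0,0,0,-0.281,0.3],[0.41,0.261,0,0,0,-0.281,0.3],[0.41,0.261,0,0,0,-0.281,0.3],[0.41,0.261,0,0,0,-0.281,0.3]]'
python3 - <<'E'
from h import *
s=read_state();print(s);K,T=cam("wrist");print(T.round(2));im,d=get_image("wrist");cv2.imwrite("pics/w1.png",im);np.save("w1.npy",d);np.save("w1T.npy",T)
E
```

```text
clock: 1.35
position: [494.5, 236.0, 230.9]
ee_rot: [1.0, -0.0, -0.0, 0.0]
contact_force: [0.4, 0.6, -0.1]
gripper_width: 55.7
grasp_force: 0.0
{'clock': 1.35, 'joints': array([ 7.40987237e-01,  2.54694273e-01, -1.82667294e-01, -3.50301266e-04,
       -1.13428437e+00,  8.29593931e-01]), 'joint_vel': array([ 0.02823241, -0.00614015,  0.00061226,  0.00032775,  0.0005203 ,
        0.00138336]), 'joint_efforts': array([-7.11641293e-01, -3.18899882e+01,  1.83871204e+01,  4.10407841e+00,
       -5.44867318e-03,  1.99674243e-03]), 'position': array([494.52055307, 235.97657567, 230.87219526]), 'ee_rot': array([ 9.99999881e-01, -1.81697225e-04, -4.20524921e-04,  1.69708562e-04]), 'contact_force': array([ 0.36974665,  0.60509808, -0.0806887 ]), 'wrist_torque': array([ 0.07016904, -0.01990562, -0.03677887]), 'grasp_force': 0.0, 'gripper_width': 55.74800641799802}
[[-0.0000e+00 -9.5000e-01 -3.0000e-01  5.7003e+02]
 [-1.0000e+00  0.0000e+00 -0.0000e+00  2.3460e+02]
 [ 0.0000e+00  3.0000e-01 -9.5000e-01  3.7433e+02]
 [ 0.0000e+00  0.0000e+00  0.0000e+00  1.0000e+00]]
```

View pics/w1.png

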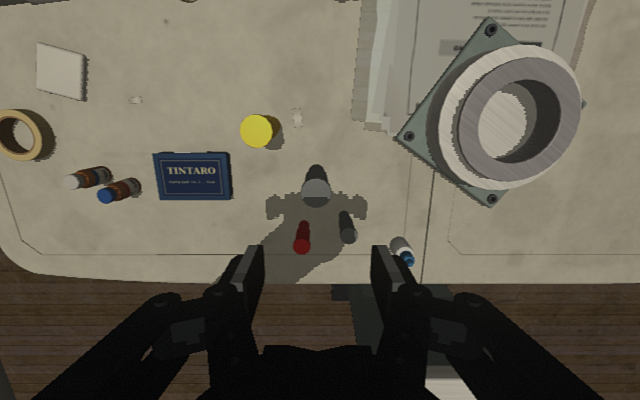

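The wrist view shows the drift head at (316,192) between the finger shadows, and the cup flange centred near (505,118).

```bash
python3 - <<'E'
from h import *
K=np.array(camera_model("wrist")["K"],float);T=np.load("w1T.npy");d=np.load("w1.npy");P=pts(K,T,d)
def circ(xy):
    A=np.c_[2*xy,np.ones(len(xy))];s=np.linalg.lstsq(A,(xy**2).sum(1),rcond=None)[0];return s[:2].round(1),np.sqrt(s[2]+s[:2]@s[:2]).round(1)
def outer(mask,z,n):
    m=cv2.morphologyEx(mask.astype(np.uint8),cv2.MORPH_CLOSE,np.ones((3,3)))
    for c in sorted(cv2.findContours(m,cv2.RETR_CCOMP,cv2.CHAIN_APPROX_NONE)[0],key=len)[-2:]:
        print(n,len(c),circ(ray(K,T,c[:,0],z)[:,:2]))
roi=np.zeros(d.shape,bool);roi[165:240,280:345]=1
m=roi&(P[...,2]>94);print(np.median(P[m],0));outer(m,100,"head")
roi=np.zeros(d.shape,bool);roi[0:215,380:600]=1
z=P[...,2]
print(np.histogram(z[roi],bins=np.arange(0,80,3)))
m=roi&(z>61)&(z<76);t=P[m];zm=np.median(t[:,2]);print(zm)
c=t.mean(0);print(c,np.linalg.lstsq(np.c_[t[:,:2]-[558.5,34],np.ones(len(t))],t[:,2],rcond=None)[0])
outer(m,zm,"cup");
m=roi&(z>48)&(z<60);zz=np.median(z[m]);print(zz);outer(roi&(z>48)&(z<76),zz,"hous")
m=roi&(z>8)&(z<25);print("plate",np.median(z[m]));print("desk",np.median(z[100:130,300:350]))
E
```

```text
[493.49880622 235.24690543 100.90888228]
head 6 (array([206.7, 212.1]), np.float64(296.2))
head 89 (array([492.9, 235. ]), np.float64(14.8))
(array([12386,  8888,  3534,   315,   278,   401,  2684,  3463,   452,
         166,   124,   143,   308,   324,   287,   307,   315,  1209,
        3547,   191,   167,    53,   381,  6126,   334,     0]), array([ 0,  3,  6,  9, 12, 15, 18, 21, 24, 27, 30, 33, 36, 39, 42, 45, 48,
       51, 54, 57, 60, 63, 66, 69, 72, 75, 78]))
70.66901830129396
[559.71679262  33.15024757  70.41555552] [2.88016935e-03 2.77472289e-03 7.04144088e+01]
cup 236 (array([556.2,  36.4]), np.float64(38.7))
cup 348 (array([556.1,  34.6]), np.float64(59.4))
54.551054295207535
hous 215 (array([555.9,  31. ]), np.float64(37.2))
hous 414 (array([556.1,  34.9]), np.float64(73.5))
plate 20.901067772821477
desk 0.9915173823330292
```

```bash
python3 -m handwheel '[[-0.001,0.0005,0.06,0,0,0,0.3],[-0.001,0.0005,0.12,0,0,0,0.3],[-0.001,0.0005,0.17,0,0,0,0.3],[-0.001,0.0005,0.185,0,0,0,0.3],[-0.001,0.0005,0.185,0,0,0,0.3],[-0.001,0.0005,0.185,0,0,0,-1],[-0.001,0.0005,0.185,0,0,0,-1],[-0.001,0.0005,0.185,0,0,0,-1],[-0.001,0.0005,0.185,0,0,0,-1],[-0.001,0.0005,0.185,0,0,0,-1]]'
```

```text
clock: 2.65
position: [495.1, 236.9, 48.6]
ee_rot: [1.0, 0.0, 0.002, -0.002]
contact_force: [-1.3, 1.9, 6.8]
gripper_width: 25.2
grasp_force: 58.8
```

```bash
python3 -m handwheel '[[0,0,-0.05,0,0,0,-1],[0,0,-0.1,0,0,0,-1],[0,0,-0.1,0,0,0,-1],[0,0,-0.1,0,0,0,-1],[0,0,-0.1,0,0,0,-1]]'
python3 - <<'E'
from h import *
s=read_state();print(s["position"],s["contact_force"]);K,T=cam("scene");im,d=get_image("scene");np.save("s2.npy",d)
cv2.imwrite("pics/s2.png",cv2.resize(im[60:260,150:400],None,fx=3,fy=3)[:600])
E
```

```text
clock: 3.28
position: [492.9, 234.9, 144.8]
ee_rot: [1.0, -0.0, -0.001, 0.001]
contact_force: [-0.7, -0.5, -1.0]
gripper_width: 25.4
grasp_force: 59.1
[492.88973749 234.86195959 144.84793599] [-0.67906951 -0.52210425 -1.02150453]
```

View pics/s2.png

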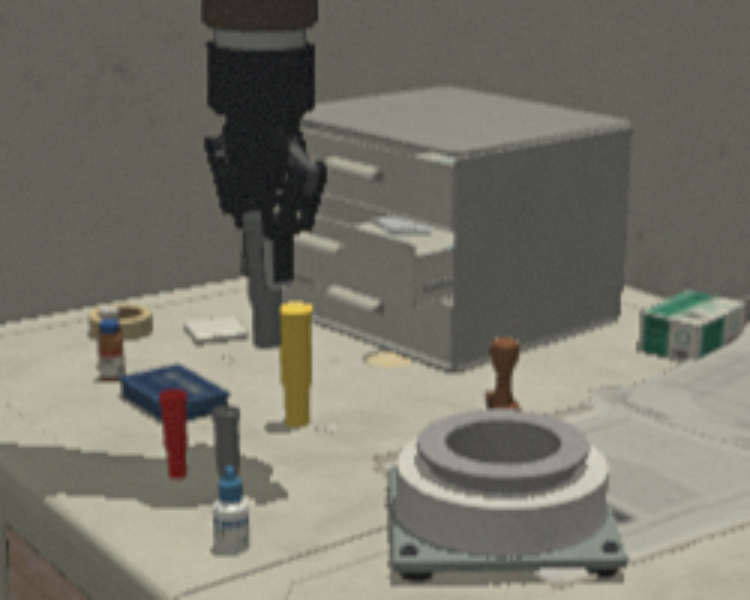

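Drift is held upright with its foot clear. I'll go over the rim at the +y side.

```bash
python3 -m handwheel '[[0.02,0.05,-0.01,0,0,0,-1],[0.042,0.1,-0.01,0,0,0,-1],[0.064,0.15,-0.01,0,0,0,-1],[0.064,0.15,-0.01,0,0,0,-1],[0.064,0.15,0.02,0,0,0,-1],[0.064,0.15,0.02,0,0,0,-1]]'
python3 - <<'E'
from h import *
s=read_state();print(s["position"],s["contact_force"],s["wrist_torque"])
K,T=cam("wrist");im,d=get_image("wrist");cv2.imwrite("pics/w3.png",im)
E
```

```text
clock: 4.08
position: [555.5, 85.2, 123.4]
ee_rot: [1.0, 0.0, -0.003, 0.001]
contact_force: [0.2, 0.3, -0.4]
gripper_width: 25.0
grasp_force: 59.3
[555.52420166  85.24106362 123.41172256] [ 0.18250172  0.25929477 -0.42297778] [-0.01073838  0.08789343 -0.06232015]
```

View pics/w3.png

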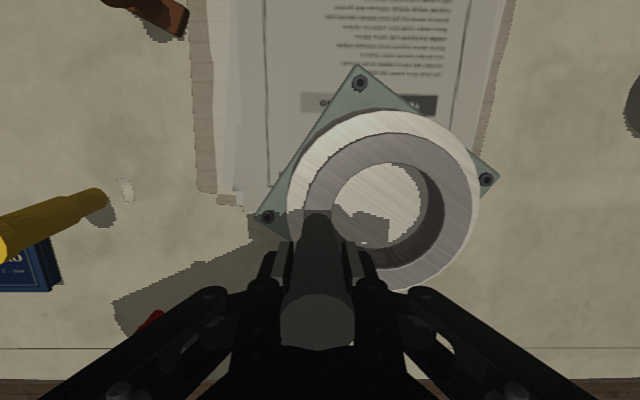

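The foot, at about (317,213), stands over the rim's +y side. Now I'll come down gently.

```bash
python3 -m handwheel '[[0.001,0.001,0.002,0,0,0,-1],[0.001,0.001,0.004,0,0,0,-1],[0.001,0.001,0.005,0,0,0,-1],[0.001,0.001,0.005,0,0,0,-1]]'
```

```text
clock: 4.62
position: [558.8, 84.7, 121.5]
ee_rot: [1.0, 0.0, 0.0, -0.0]
contact_force: [1.0, 0.3, -1.0]
gripper_width: 25.1
grasp_force: 59.4
```

```bash
python3 -m handwheel '[[0,0,0.001,0,0,0,-1],[0,0,0.002,0,0,0,-1],[0,0,0.003,0,0,0,-1],[0,0,0.003,0,0,0,-1]]'; python3 -m handwheel '[[0,0,0.001,0,0,0,-1],[0,0,0.001,0,0,0,-1]]';python3 -m handwheel '[[0,0,0.001,0,0,0,-1],[0,0,0.001,0,0,0,-1]]'
```

```text
clock: 5.12
position: [558.8, 84.6, 118.3]
ee_rot: [1.0, 0.0, -0.0, 0.0]
contact_force: [0.1, 0.3, 0.2]
gripper_width: 25.2
grasp_force: 59.5
clock: 5.38
position: [559.0, 84.6, 118.2]
ee_rot: [1.0, 0.0, 0.0, 0.0]
contact_force: [-2.6, -0.4, 5.4]
gripper_width: 25.1
grasp_force: 59.8
clock: 5.62
position: [559.0, 84.6, 118.0]
ee_rot: [1.0, 0.0, 0.0, 0.0]
contact_force: [-3.8, 0.3, 9.1]
gripper_width: 25.1
grasp_force: 60.2
```

```bash
python3 -m handwheel '[[0,0,0.001,0,0,0,-1],[0,0,0.001,0,0,0,-1]]'; python3 -m handwheel '[[0,0,0.001,0,0,0,-1],[0,0,0.001,0,0,0,-1]]';python3 -m handwheel '[[0,0,0.001,0,0,0,-1],[0,0,0.001,0,0,0,-1]]'
```

```text
clock: 5.88
position: [559.1, 84.7, 117.3]
ee_rot: [1.0, 0.0, 0.001, 0.0]
contact_force: [-2.9, 0.5, 10.3]
gripper_width: 25.1
grasp_force: 60.3
clock: 6.12
position: [559.1, 84.7, 116.5]
ee_rot: [1.0, 0.001, 0.001, 0.0]
contact_force: [-4.0, 0.9, 11.1]
gripper_width: 25.0
grasp_force: 60.4
clock: 6.38
position: [559.2, 84.8, 115.6]
ee_rot: [1.0, 0.001, 0.001, 0.0]
contact_force: [-5.4, 0.8, 12.1]
gripper_width: 25.1
grasp_force: 60.4
```

```bash
python3 -m handwheel '[[0,0,-0.012,0,0,0,-1],[-0.002,0.05,-0.012,0,0,0,-1],[-0.002,0.1,-0.012,0,0,0,-1],[-0.002,0.1,-0.012,0,0,0,-1],[-0.002,0.1,-0.009,0,0,0,-1],[-0.002,0.1,-0.009,0,0,0,-1]]'; python3 -m handwheel '[[0,0,0.001,0,0,0,-1],[0,0,0.002,0,0,0,-1],[0,0,0.002,0,0,0,-1]]';python3 -m handwheel '[[0,0,0.001,0,0,0,-1],[0,0,0.002,0,0,0,-1],[0,0,0.002,0,0,0,-1]]'
```

```text
clock: 7.12
position: [556.7, -14.6, 121.9]
ee_rot: [1.0, 0.001, -0.0, 0.0]
contact_force: [-0.6, 0.5, -0.7]
gripper_width: 25.2
grasp_force: 59.5
clock: 7.5
position: [556.8, -15.1, 120.2]
ee_rot: [1.0, 0.0, -0.0, 0.0]
contact_force: [0.2, 0.4, -0.7]
gripper_width: 25.4
grasp_force: 59.5
clock: 7.88
position: [556.9, -15.4, 118.7]
ee_rot: [1.0, 0.0, 0.0, -0.0]
contact_force: [-0.9, 0.9, 2.0]
gripper_width: 25.4
grasp_force: 59.8
```

```bash
python3 -m handwheel '[[0,0,0.001,0,0,0,-1],[0,0,0.002,0,0,0,-1],[0,0,0.003,0,0,0,-1],[0,0,0.003,0,0,0,-1]]'; python3 -m handwheel '[[0,0,0.001,0,0,0,-1],[0,0,0.002,0,0,0,-1],[0,0,0.002,0,0,0,-1]]'
```

```text
clock: 8.38
position: [557.1, -15.5, 116.9]
ee_rot: [1.0, 0.0, 0.001, 0.0]
contact_force: [-4.2, 1.3, 7.9]
gripper_width: 25.3
grasp_force: 60.3
clock: 8.75
position: [557.1, -15.6, 115.1]
ee_rot: [1.0, 0.0, 0.001, 0.0]
contact_force: [-3.4, 1.5, 9.4]
gripper_width: 24.9
grasp_force: 60.4
```

```bash
python3 -m handwheel '[[0,0,0.001,0,0,0,-1],[0,0,0.001,0,0,0,-1]]'; python3 -m handwheel '[[0,0,-0.011,0,0,0,-1],[0.001,-0.05,-0.011,0,0,0,-1],[0.001,-0.1,-0.011,0,0,0,-1],[0.001,-0.1,-0.011,0,0,0,-1],[0.001,-0.1,-0.005,0,0,0,-1],[0.001,-0.1,-0.004,0,0,0,-1],[0.001,-0.1,-0.003,0,0,0,-1],[0.001,-0.1,-0.003,0,0,0,-1]]'; python3 -m handwheel '[[0,0,0.001,0,0,0,-1],[0,0,0.001,0,0,0,-1]]'
```

```text
clock: 9.0
position: [557.2, -15.6, 114.2]
ee_rot: [1.0, 0.0, 0.001, 0.0]
contact_force: [-2.8, 0.3, 10.4]
gripper_width: 25.1
grasp_force: 60.5
clock: 10.0
position: [558.0, 84.1, 116.3]
ee_rot: [1.0, -0.0, 0.0, -0.0]
contact_force: [-2.4, 1.3, 5.8]
gripper_width: 24.7
grasp_force: 60.2
clock: 10.25
position: [558.1, 84.1, 116.0]
ee_rot: [1.0, -0.0, 0.001, -0.0]
contact_force: [-3.7, 2.7, 9.2]
gripper_width: 25.3
grasp_force: 60.5
```

```bash
python3 -m handwheel '[[0,0,0.001,0,0,0,-1],[0,0,0.002,0,0,0,-1],[0,0,0.002,0,0,0,-1]]'; python3 -m handwheel '[[0,0,0.001,0,0,0,-1],[0,0,0.0015,0,0,0,-1],[0,0,0.0015,0,0,0,-1]]'
```

```text
clock: 10.62
position: [558.1, 84.2, 114.4]
ee_rot: [1.0, -0.0, 0.001, -0.0]
contact_force: [-3.8, 2.8, 10.1]
gripper_width: 25.4
grasp_force: 60.6
clock: 11.0
position: [558.1, 84.3, 113.1]
ee_rot: [1.0, -0.0, 0.001, -0.0]
contact_force: [-4.9, 3.0, 12.5]
gripper_width: 25.3
grasp_force: 60.7
```

Now back to the -y side.

```bash
python3 -m handwheel '[[0,0,-0.011,0,0,0,-1],[-0.001,0.05,-0.011,0,0,0,-1],[-0.001,0.1,-0.011,0,0,0,-1],[-0.001,0.1,-0.011,0,0,0,-1],[-0.001,0.1,-0.005,0,0,0,-1],[-0.001,0.1,-0.004,0,0,0,-1],[-0.001,0.1,-0.003,0,0,0,-1],[-0.001,0.1,-0.003,0,0,0,-1]]'; python3 -m handwheel '[[0,0,0.001,0,0,0,-1],[0,0,0.002,0,0,0,-1],[0,0,0.002,0,0,0,-1]]'; python3 -m handwheel '[[0,0,0.001,0,0,0,-1],[0,0,0.002,0,0,0,-1],[0,0,0.002,0,0,0,-1]]'
```

```text
clock: 12.0
position: [557.0, -15.2, 114.8]
ee_rot: [1.0, 0.001, 0.0, 0.001]
contact_force: [-0.5, -2.5, 5.0]
gripper_width: 24.8
grasp_force: 60.2
clock: 12.38
position: [557.0, -15.3, 113.5]
ee_rot: [1.0, 0.001, 0.0, 0.001]
contact_force: [-2.3, -2.4, 8.8]
gripper_width: 25.0
grasp_force: 60.4
clock: 12.75
position: [557.1, -15.4, 111.8]
ee_rot: [1.0, 0.001, 0.0, 0.001]
contact_force: [-2.7, -3.6, 9.9]
gripper_width: 25.1
grasp_force: 60.6
```

```bash
python3 -m handwheel '[[0,0,0.001,0,0,0,-1],[0,0,0.001,0,0,0,-1]]';  python3 -m handwheel '[[0,0,-0.011,0,0,0,-1],[0.001,-0.05,-0.011,0,0,0,-1],[0.001,-0.1,-0.011,0,0,0,-1],[0.001,-0.1,-0.011,0,0,0,-1],[0.001,-0.1,-0.005,0,0,0,-1],[0.001,-0.1,-0.004,0,0,0,-1],[0.001,-0.1,-0.003,0,0,0,-1],[0.001,-0.1,-0.003,0,0,0,-1]]'; python3 -m handwheel '[[0,0,0.001,0,0,0,-1],[0,0,0.002,0,0,0,-1],[0,0,0.002,0,0,0,-1]]'; python3 -m handwheel '[[0,0,0.001,0,0,0,-1],[0,0,0.001,0,0,0,-1]]'
```

```text
clock: 13.0
position: [557.1, -15.5, 110.9]
ee_rot: [1.0, 0.001, 0.0, 0.001]
contact_force: [-3.0, -4.1, 10.3]
gripper_width: 24.9
grasp_force: 60.6
clock: 14.0
position: [558.4, 84.7, 113.3]
ee_rot: [1.0, -0.001, 0.001, -0.001]
contact_force: [-2.9, 4.9, 7.0]
gripper_width: 25.2
grasp_force: 60.6
clock: 14.38
position: [558.4, 84.8, 111.8]
ee_rot: [1.0, -0.0, 0.001, -0.001]
contact_force: [-3.8, 4.6, 10.2]
gripper_width: 25.3
grasp_force: 60.8
clock: 14.62
position: [558.4, 84.9, 111.0]
ee_rot: [1.0, -0.0, 0.001, -0.001]
contact_force: [-4.6, 4.6, 10.8]
gripper_width: 24.5
grasp_force: 60.8
```

```bash
python3 -m handwheel '[[0,0,0.001,0,0,0,-1],[0,0,0.001,0,0,0,-1]]';  python3 -m handwheel '[[0,0,-0.011,0,0,0,-1],[-0.001,0.05,-0.011,0,0,0,-1],[-0.001,0.1,-0.011,0,0,0,-1],[-0.001,0.1,-0.011,0,0,0,-1],[-0.001,0.1,-0.005,0,0,0,-1],[-0.001,0.1,-0.004,0,0,0,-1],[-0.001,0.1,-0.003,0,0,0,-1],[-0.001,0.1,-0.003,0,0,0,-1]]'; python3 -m handwheel '[[0,0,0.001,0,0,0,-1],[0,0,0.001,0,0,0,-1]]'; python3 -m handwheel '[[0,0,0.001,0,0,0,-1],[0,0,0.001,0,0,0,-1]]'
```

```text
clock: 14.88
position: [558.4, 84.9, 110.1]
ee_rot: [1.0, -0.0, 0.001, -0.001]
contact_force: [-4.3, 5.5, 12.2]
gripper_width: 25.6
grasp_force: 60.9
clock: 15.88
position: [556.7, -15.2, 111.4]
ee_rot: [1.0, 0.001, -0.0, 0.001]
contact_force: [-2.2, -2.5, 5.2]
gripper_width: 25.3
grasp_force: 60.1
clock: 16.12
position: [556.8, -15.3, 111.0]
ee_rot: [1.0, 0.001, -0.0, 0.0]
contact_force: [-2.8, -2.1, 7.2]
gripper_width: 25.1
grasp_force: 60.4
clock: 16.38
position: [556.8, -15.3, 110.2]
ee_rot: [1.0, 0.001, 0.0, 0.001]
contact_force: [-3.0, -2.9, 8.6]
gripper_width: 25.1
grasp_force: 60.5
```

```bash
python3 -m handwheel '[[0,0,0.001,0,0,0,-1],[0,0,0.001,0,0,0,-1]]';  python3 -m handwheel '[[0,0,0.001,0,0,0,-1],[0,0,0.001,0,0,0,-1]]'; python3 -m handwheel '[[0,0,-0.011,0,0,0,-1],[0.001,-0.05,-0.011,0,0,0,-1],[0.001,-0.1,-0.011,0,0,0,-1],[0.001,-0.1,-0.011,0,0,0,-1],[0.001,-0.1,-0.005,0,0,0,-1],[0.001,-0.1,-0.004,0,0,0,-1],[0.001,-0.1,-0.003,0,0,0,-1],[0.001,-0.1,-0.003,0,0,0,-1]]'; python3 -m handwheel '[[0,0,0.001,0,0,0,-1],[0,0,0.001,0,0,0,-1]]'
```

```text
clock: 16.62
position: [556.8, -15.4, 109.4]
ee_rot: [1.0, 0.001, 0.0, 0.001]
contact_force: [-2.7, -2.1, 9.3]
gripper_width: 25.2
grasp_force: 60.6
clock: 16.88
position: [556.9, -15.5, 108.5]
ee_rot: [1.0, 0.001, 0.0, 0.001]
contact_force: [-3.6, -1.3, 9.5]
gripper_width: 25.1
grasp_force: 60.6
clock: 17.88
position: [558.0, 84.3, 110.7]
ee_rot: [1.0, -0.0, 0.0, -0.0]
contact_force: [-2.8, 2.0, 5.1]
gripper_width: 25.2
grasp_force: 60.4
clock: 18.12
position: [558.1, 84.3, 110.4]
ee_rot: [1.0, -0.0, 0.001, -0.0]
contact_force: [-3.4, 2.2, 8.4]
gripper_width: 24.9
grasp_force: 60.7
```

```bash
python3 - <<'E'
from h import *
K,T=cam("wrist");im,d=get_image("wrist");P=pts(K,T,d);cv2.imwrite("pics/w4.png",im)
q=P.reshape(-1,3);r=np.hypot(q[:,0]-557,q[:,1]-34.5);ok=(q[:,2]>40)&(q[:,2]<80)
for n,lo,hi in(("flange",44,57),("housing",64,71)):
    m=ok&(r>lo)&(r<hi)&~((abs(q[:,0]-557)<25)&(q[:,1]>40))
    t=q[m];zz=np.median(t[:,2]);t=t[abs(t[:,2]-zz)<4];print(n,len(t),np.linalg.lstsq(np.c_[t[:,:2]-[557,34.5],np.ones(len(t))],t[:,2],rcond=None)[0].round(4),zz)
E
```

```text
flange 5466 [-1.45000e-02  1.74000e-02  6.18138e+01] 61.2602406138069
housing 3519 [-1.10000e-03 -8.00000e-04  5.45672e+01] 54.550077592212205
```

View pics/w4.png

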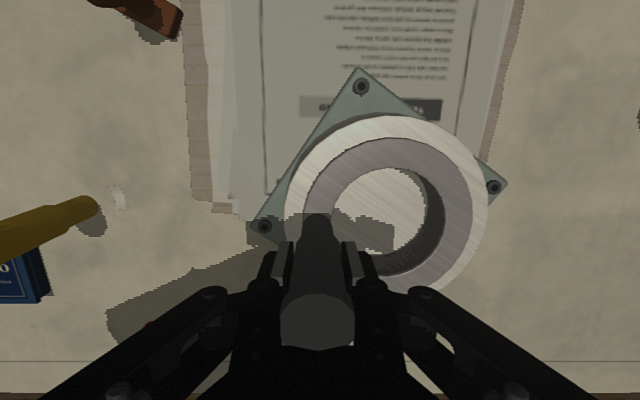

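The flange is about 1.2 mm off home, high at +y and -x. The picture shows the foot on the rim at (317,215) and nothing disturbed. I'll press this side, then the -x side.

```bash
python3 -m handwheel '[[0,0,0.001,0,0,0,-1],[0,0,0.001,0,0,0,-1]]';  python3 -m handwheel '[[0,0,0.001,0,0,0,-1],[0,0,0.001,0,0,0,-1]]'; python3 -m handwheel '[[0,0,0.001,0,0,0,-1],[0,0,0.001,0,0,0,-1]]'
```

```text
clock: 18.42
position: [558.1, 84.4, 109.6]
ee_rot: [1.0, -0.0, 0.001, -0.0]
contact_force: [-3.1, 1.9, 9.5]
gripper_width: 25.0
grasp_force: 60.8
clock: 18.68
position: [558.1, 84.4, 108.8]
ee_rot: [1.0, -0.0, 0.001, -0.0]
contact_force: [-3.7, 3.1, 10.3]
gripper_width: 25.2
grasp_force: 60.8
clock: 18.92
position: [558.1, 84.5, 108.3]
ee_rot: [1.0, -0.0, 0.001, -0.0]
contact_force: [-6.1, 3.9, 12.3]
gripper_width: 25.2
grasp_force: 61.0
```

```bash
python3 -m handwheel '[[0,0,0.001,0,0,0,-1],[0,0,0.001,0,0,0,-1]]'; python3 -m handwheel '[[0,0,-0.011,0,0,0,-1],[-0.025,0.025,-0.011,0,0,0,-1],[-0.051,0.05,-0.011,0,0,0,-1],[-0.051,0.05,-0.011,0,0,0,-1],[-0.051,0.05,-0.006,0,0,0,-1],[-0.051,0.05,-0.005,0,0,0,-1],[-0.051,0.05,-0.004,0,0,0,-1],[-0.051,0.05,-0.004,0,0,0,-1]]'; python3 -m handwheel '[[0,0,0.001,0,0,0,-1],[0,0,0.001,0,0,0,-1]]';python3 -m handwheel '[[0,0,0.001,0,0,0,-1],[0,0,0.001,0,0,0,-1]]'
```

```text
clock: 19.18
position: [558.2, 84.5, 108.2]
ee_rot: [1.0, 0.0, 0.001, -0.0]
contact_force: [-5.5, 4.0, 16.1]
gripper_width: 25.5
grasp_force: 61.3
clock: 20.18
position: [507.2, 34.8, 109.0]
ee_rot: [1.0, 0.0, 0.0, 0.0]
contact_force: [-0.4, 0.3, 2.1]
gripper_width: 25.3
grasp_force: 60.0
clock: 20.42
position: [507.3, 34.8, 108.8]
ee_rot: [1.0, 0.0, 0.001, 0.0]
contact_force: [-1.5, -0.6, 6.4]
gripper_width: 24.9
grasp_force: 60.4
clock: 20.68
position: [507.3, 34.8, 108.3]
ee_rot: [1.0, 0.001, 0.001, 0.0]
contact_force: [-3.3, -1.2, 10.5]
gripper_width: 25.2
grasp_force: 60.7
```

```bash
python3 -m handwheel '[[0,0,0.001,0,0,0,-1],[0,0,0.001,0,0,0,-1]]';python3 -m handwheel '[[0,0,0.001,0,0,0,-1],[0,0,0.001,0,0,0,-1]]'; python3 -m handwheel '[[0,0,-0.011,0,0,0,-1],[0.025,0.025,-0.011,0,0,0,-1],[0.05,0.05,-0.011,0,0,0,-1],[0.05,0.05,-0.011,0,0,0,-1],[0.05,0.05,-0.006,0,0,0,-1],[0.05,0.05,-0.005,0,0,0,-1],[0.05,0.05,-0.004,0,0,0,-1],[0.05,0.05,-0.004,0,0,0,-1]]'; python3 -m handwheel '[[0,0,0.001,0,0,0,-1],[0,0,0.001,0,0,0,-1]]';python3 -m handwheel '[[0,0,0.001,0,0,0,-1],[0,0,0.001,0,0,0,-1]]'
```

```text
clock: 20.92
position: [507.3, 34.8, 108.0]
ee_rot: [1.0, 0.001, 0.001, 0.0]
contact_force: [-5.1, 0.8, 14.9]
gripper_width: 25.1
grasp_force: 61.0
clock: 21.18
position: [507.4, 34.8, 108.0]
ee_rot: [1.0, 0.001, 0.001, 0.0]
contact_force: [-8.1, 0.1, 19.9]
gripper_width: 25.2
grasp_force: 61.4
clock: 22.18
position: [556.7, -15.0, 108.9]
ee_rot: [1.0, 0.0, 0.0, -0.0]
contact_force: [0.5, -0.4, -0.9]
gripper_width: 25.1
grasp_force: 59.7
clock: 22.42
position: [557.0, -15.2, 108.3]
ee_rot: [1.0, 0.0, 0.0, -0.0]
contact_force: [-1.3, 1.4, 2.6]
gripper_width: 25.1
grasp_force: 60.0
clock: 22.68
position: [557.1, -15.2, 108.2]
ee_rot: [1.0, 0.0, 0.0, -0.0]
contact_force: [-2.8, 1.3, 6.8]
gripper_width: 25.3
grasp_force: 60.5
```

```bash
python3 -m handwheel '[[0,0,0.001,0,0,0,-1],[0,0,0.002,0,0,0,-1],[0,0,0.002,0,0,0,-1]]';python3 -m handwheel '[[0,0,0.001,0,0,0,-1],[0,0,0.001,0,0,0,-1]]'; python3 - <<'E'
from h import *
K,T=cam("wrist");im,d=get_image("wrist");P=pts(K,T,d)
q=P.reshape(-1,3);r=np.hypot(q[:,0]-557,q[:,1]-34.5);ok=(q[:,2]>40)&(q[:,2]<80)
for n,lo,hi in(("flange",44,57),("housing",64,71)):
    m=ok&(r>lo)&(r<hi)&~((abs(q[:,0]-557)<25)&(q[:,1]<30))
    t=q[m];zz=np.median(t[:,2]);t=t[abs(t[:,2]-zz)<4];print(n,len(t),np.linalg.lstsq(np.c_[t[:,:2]-[557,34.5],np.ones(len(t))],t[:,2],rcond=None)[0].round(4),zz)
E
```

```text
clock: 23.05
position: [557.3, -15.2, 108.0]
ee_rot: [1.0, 0.001, 0.001, 0.0]
contact_force: [-6.8, 1.9, 15.7]
gripper_width: 25.5
grasp_force: 61.2
clock: 23.3
position: [557.4, -15.2, 107.9]
ee_rot: [1.0, 0.001, 0.001, 0.0]
contact_force: [-7.2, 2.0, 20.3]
gripper_width: 24.8
grasp_force: 61.6
flange 5616 [7.00000e-04 1.00000e-03 6.04553e+01] 60.486166754222126
housing 3715 [-2.00000e-04 -1.20000e-03  5.44478e+01] 54.41041151299831
```

Home and square: 6.0 mm step, tilt about 0.002. I'll hold at about 21 N.

```bash
python3 -m handwheel '[[0,0,0.0002,0,0,0,-1],[0,0,0.0002,0,0,0,-1],[0,0,0.0002,0,0,0,-1]]';python3 -m handwheel '[[0,0,0,0,0,0,-1],[0,0,0,0,0,0,-1],[0,0,0,0,0,0,-1],[0,0,0,0,0,0,-1]]'
```

```text
clock: 23.72
position: [557.4, -15.2, 108.0]
ee_rot: [1.0, 0.001, 0.001, 0.0]
contact_force: [-7.6, 3.3, 21.5]
gripper_width: 25.2
grasp_force: 61.6
clock: 24.22
position: [557.4, -15.2, 108.0]
ee_rot: [1.0, 0.001, 0.001, 0.0]
contact_force: [-7.5, 3.0, 21.8]
gripper_width: 25.2
grasp_force: 61.6
```

```bash
python3 -m handwheel '[[0,0,-0.05,0,0,0,-1],[0,0,-0.05,0,0,0,-1],[-0.016,-0.06,-0.05,0,0,0,-1],[-0.032,-0.12,-0.05,0,0,0,-1],[-0.048,-0.18,-0.05,0,0,0,-1],[-0.064,-0.24,-0.05,0,0,0,-1],[-0.064,-0.25,-0.05,0,0,0,-1],[-0.064,-0.25,-0.05,0,0,0,-1]]'; python3 -m handwheel '[[0,0,0.04,0,0,0,-1],[0,0,0.08,0,0,0,-1],[0,0,0.09,0,0,0,-1],[0,0,0.09,0,0,0,-1],[0,0,0.09,0,0,0,-1]]'
python3 - <<'E'
from h import *
print(read_state()["contact_force"])
K,T=cam("scene");im,d=get_image("scene")
cv2.imwrite("pics/s5.png",cv2.resize(im[100:260,150:350],None,fx=3.5,fy=3.5))
E
```

```text
clock: 25.22
position: [492.3, 234.8, 152.6]
ee_rot: [1.0, 0.001, -0.001, 0.001]
contact_force: [-0.4, -0.6, -1.6]
gripper_width: 24.8
grasp_force: 59.8
clock: 25.85
position: [494.0, 234.9, 65.2]
ee_rot: [1.0, -0.0, 0.001, -0.001]
contact_force: [0.3, 0.4, -1.3]
gripper_width: 25.1
grasp_force: 59.8
[ 0.31774126  0.38229111 -1.26097811]
```

View pics/s5.png

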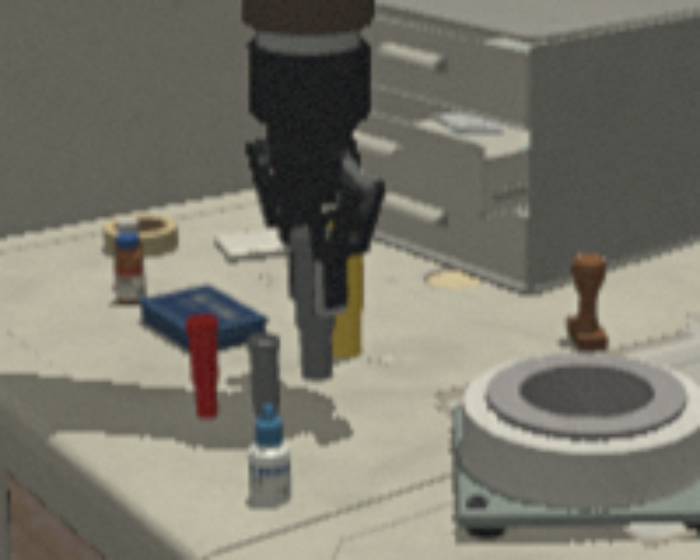

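The drift hangs upright, with its foot at (317,375), just above the desk and clear of its neighbours. Lowering now.

```bash
python3 -m handwheel '[[0,0,0.008,0,0,0,-1],[0,0,0.014,0,0,0,-1],[0,0,0.015,0,0,0,-1],[0,0,0.015,0,0,0,-1]]'; python3 -m handwheel '[[0,0,0.001,0,0,0,-1],[0,0,0.0015,0,0,0,-1],[0,0,0.0015,0,0,0,-1]]'; python3 -m handwheel '[[0,0,0.0005,0,0,0,-1],[0,0,0.001,0,0,0,-1],[0,0,0.001,0,0,0,-1]]'
```

```text
clock: 26.4
position: [492.6, 234.5, 48.6]
ee_rot: [1.0, 0.0, -0.0, 0.0]
contact_force: [0.1, 0.1, 0.5]
gripper_width: 25.2
grasp_force: 60.0
clock: 26.78
position: [492.7, 234.6, 48.5]
ee_rot: [1.0, 0.0, 0.0, 0.0]
contact_force: [-3.3, -0.9, 9.8]
gripper_width: 24.7
grasp_force: 60.7
clock: 27.15
position: [492.8, 234.6, 48.5]
ee_rot: [1.0, 0.001, 0.0, 0.0]
contact_force: [-5.3, -1.2, 15.2]
gripper_width: 25.5
grasp_force: 61.1
```

```bash
python3 -m handwheel '[[0,0,-0.0015,0,0,0,-1],[0,0,-0.003,0,0,0,-1],[0,0,-0.003,0,0,0,-1]]'; python3 -m handwheel '[[0,0,0,0,0,0,-0.2],[0,0,0,0,0,0,0],[0,0,0,0,0,0,0.2],[0,0,0,0,0,0,0.3],[0,0,0,0,0,0,0.3],[0,0,0,0,0,0,0.3]]'; python3 -m handwheel '[[0,0,-0.02,0,0,0,0.3],[0,0,-0.06,0,0,0,0.3],[0,0,-0.12,0,0,0,0.3],[0,0,-0.17,0,0,0,0.3],[0,0,-0.18,0,0,0,0.3],[0,0,-0.18,0,0,0,0.3]]'
python3 - <<'E'
from h import *
K,T=cam("wrist");im,d=get_image("wrist");P=pts(K,T,d);z=P[...,2];cv2.imwrite("pics/w6.png",im)
m=(abs(P[...,0]-493)<30)&(abs(P[...,1]-235)<30)&(z>94)&(z<108);print(m.sum(),np.median(P[m],0))
im,d=get_image("top");K,T=cam("top");P=pts(K,T,d);q=P.reshape(-1,3);r=np.hypot(q[:,0]-557,q[:,1]-34.5)
for lo,hi in((44,57),(64,71)):
    t=q[(r>lo)&(r<hi)&(q[:,2]>40)&(q[:,2]<80)];print(np.median(t[:,2]))
E
```

```text
clock: 27.52
position: [492.9, 234.7, 48.9]
ee_rot: [1.0, 0.0, 0.0, -0.0]
contact_force: [0.3, 0.1, -0.4]
gripper_width: 24.8
grasp_force: 59.8
clock: 28.28
position: [492.8, 234.6, 49.1]
ee_rot: [1.0, 0.0, 0.0, -0.0]
contact_force: [-0.1, 0.3, 0.1]
gripper_width: 55.4
grasp_force: 0.0
clock: 29.02
position: [492.6, 234.6, 229.4]
ee_rot: [1.0, -0.0, 0.0, -0.001]
contact_force: [0.4, 0.4, -0.8]
gripper_width: 55.5
grasp_force: 0.0
751 [490.97079296 232.20329842 100.86409818]
59.69269897943218
53.40025206909786
```

View pics/w6.png

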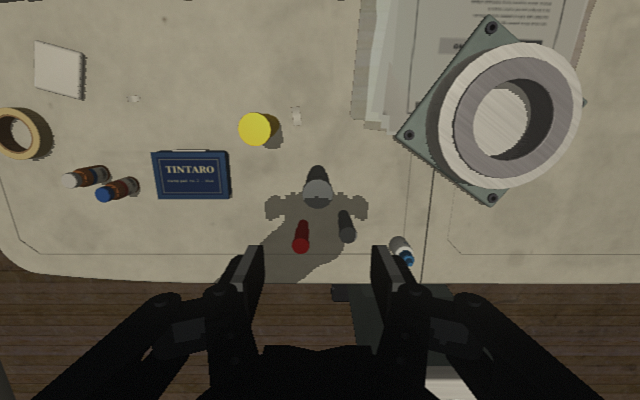

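The drift stands upright at (317,193), the cup is flush, and nothing else has moved. Handing in.

```bash
python3 -c "
from bench import *
print(job_done())"
```

```text
the job is handed in; nothing more can be done
None
```

The cup is pressed home and square by my measurements, bedded at about 22 N for nearly a second, the drift stands upright back near its original spot clear of the base, and the job is handed in at about 29 s; no verdict was returned.

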